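# Lift the divider of a packing box and pack the lower tier

### The arm

A 6-joint arm with a two-finger parallel gripper is mounted at the origin on a cart in front of the work surface, level with it; the furniture and walls round the work are solid. World frame = base frame: x ahead of the robot, y to its left, z up, the work surface at z = 0. Lengths are in mm, angles in rad, forces in N, time in s.
With the tool pointing down it reaches from about 350 to 875 mm from the base axis. Payload 4.2 kg.
Tool frame: the origin (TCP) lies midway between the tips of the shut fingers; the grasp point (between the pads) lies 19 mm behind it; y points along the fingers, x is the direction in which the jaws open and shut, and the axes are right-handed (so a half turn about y gives the same grasp; the last joint's range is limited). The gripper opens to 85 mm and grips with 20 to 120 N. Pads are 22 mm wide; open, the fingers measure 114 mm over their backs; the gripper's body (76 mm by 85 mm) begins 54 mm behind the grasp point. The pads swing forward as they close: fully open they stand 13 mm farther back than shut.
Start: joints at [1.544, 0.385, 0.008, 0, -1.194, -0.259], TCP at [176.171, 599.636, 231.312] pointing down, gripper open.
Joint ranges: [-3.14, 3.14], [-1.21, 2.06], [-1.07, 1.41], [-3.16, 2.05], [-2.99, -0.16], [-3.1, 3.1]. Speed limits (rad/s): [2.79, 2.79, 3.14, 3.14, 3.14, 3.14].

### API

Orientations are given as a unit quaternion [x, y, z, w].
In Python, from bench import read_state, get_image, job_done gives the robot as it stands.
- The arm moves only by the tool play_rows, never from a script. Its argument "series" is a list of rows, each a list of 7 numbers: the shift along the tool's x, y, z in m, then the turn, a rotation vector about the tool's x, y, z in rad, then the finger opening in m, from 0 to 0.0854. In form: [[x, y, z, wx, wy, wz, claw], ...]. A call has 1 to 10 rows; each row shifts and turns the pose as measured when the row begins, along the tool's axes as they then stand; what a row does not reach is not made up. A row lasts 1/10 s, in which the tool goes at most 50 mm and 8.59 degrees, less where a joint would pass 70% of its speed; a pose out of reach is approached as far as the arm can. A call with a gripper value outside its range is refused whole. The fingers move at their own pace and stop on an object; the grip force is fixed at half the most. Time passes only in rows, so rows that do not move let the fingers close. It gives the time, the measured TCP pose, the force and the opening at its end, in the units of the state.
- read_state(): the state, without advancing time (a new reading comes with each control period).
- get_image(name): name is "side" or "top" or "wrist"; returns a dict with "color" (400x640x3 uint8, red, green, blue), "intrinsics" (3x3 intrinsics, pixels), "origin" and "orientation" of the camera in the world. Camera axes: x right, y down, z forward; pixel columns grow to the right and rows downward; lengths in mm; the calibration is good to about 2 mm. The wrist camera is an equidistant fisheye: a pixel r from the principal point sees the ray r / f radians off the axis. A picture is of the moment at which its call begins. There is no depth.
- job_done(): hands the job in, once; it reports no verdict.
The state is a dict: "clock": time; "joints": joint angles; "joint_vel": joint speeds; "joint_efforts": joint torques, N m; "position": TCP position; "ee_rot": TCP orientation; "contact_force": force on the tool from outside, world axes, zero at the start; "wrist_torque": the same for the moment, N m; "gripper_width": finger opening in mm.
Only numpy, scipy, OpenCV 4.12 (cv2) and the standard library are available. Lean on these libraries where they do the work, as an engineer would, in place of code of your own. Each camera call takes 0.05 s, during which the arm holds its last target. There are 200 camera calls.

### The job

The small sandwich half has to go in the bottom of the two-tier packing box. Lift the box's hinged divider flap by its wire bail until it leans back open by itself, then stand the small sandwich half (the shortest and thinnest of the three) upright on the floor of the lower tier, lowering it all the way down before you let go. Leave the flap open and the other two sandwich halves where they are.

Things in the scene. Friction and masses are not known exactly. Their poses are not given: they have to be found in the camera images.
- flap (a joint): Angle of the grey divider flap of the packing box, rad: 0 = lying level, closed over the lower tier; grows as it is lifted; 1.57 = upright; stop at 1.75, where it leans back by itself. Below about 1.5 it falls shut when let go. It weighs about 0.12 kg and its hinge is nearly free. The hinge line is parallel to the x axis of lower_floor.
- flap_hinge (a point): Middle of the flap's hinge line, 77 mm above the worktop, over the left (+y) wall of the box; does not move with the flap; axes as lower_floor. The flap opens up and over to the box's +y side. Open, it leans out over that wall, its bail 237 mm above the worktop and 55 mm beyond the hinge line.
- bail (a point): Middle of the grip bar of the flap's wire bail: a round steel bar 8 mm thick, 84 mm long, parallel to the hinge line. Closed, it stands 103 mm above the worktop, 21 mm above the box walls, 167 mm from the hinge in the box's -y direction and 26 mm above it (169 mm from the hinge line); below and beside it is open space, the flap's panel begins 42 mm towards the hinge. It swings with the flap, and turns freely between fingers that pinch it across.
- lower_floor (a point): Centre of the inner floor of the lower tier, on its surface 5 mm above the worktop; z up, x and y along the box's sides. The packing box is bare aluminium, fixed, outside 170 (x) by 210 (y) mm, walls 5 mm thick and 82 mm high (the +y wall under the hinge 70 mm). With the flap open nothing stands in or over the inside. A wall shelf overhangs the worktop beyond x = 0.62 m, under 0.6 m up.
- small_half_center (a point): Centre (half-way up, 30 mm above its underside) of the small sandwich half, the one to pack: cut sandwich standing on edge on the worktop, 86 mm long (its x axis) by 40 mm thick (its y axis, the two bread faces, to be pinched) by 60 mm high (its z axis, up), about 0.09 kg.
- big_half_center (a point): Centre (30 mm up) of the bigger sandwich half that also stands on edge: 109 mm long (x) by 57 mm thick (y) by 60 mm high. Stays where it is.
- flat_half_center (a point): Centre (24 mm up) of the sandwich half that lies flat: 60 mm (x) by 108 mm (y) by 49 mm high. Stays where it is.

How it is judged:
By the outcome, as a careful person would: the job done as asked, in the order asked, and still so for the second after the job is handed in, with the robot touching nothing.
It also fails if it takes over 54 s, if anything falls off the work surface, if the arm or the gripper's body presses on something with over 40 N, if the wrist force passes 120 N, or if a joint passes its speed limit or range.

## Working session

There is one attempt and no reset: what is moved stays moved. The work goes in short steps, Python scripts to look and compute and a tool call to move; the robot and the scene stay as the last step left them, time stands still between calls to the robot, and variables do not carry over. Pictures are saved under pics/ and viewed, about 8 in all and at most 12, crops included, and the job is handed in when it is done.

Besides the shell and the picture viewer there is one more tool, called after ">>>" as name(argument=value, ...), one argument or row to a line, values as JSON. play_rows: Moves the arm, as the interface text tells. Its arguments: {"type":"object","properties":{"series":{"type":"array","items":{"type":"array","items":{"type":"number"}}}},"required":["series"]}

```bash
mkdir -p pics
cat > h.py <<'E'
import numpy as np, cv2
from scipy.spatial.transform import Rotation as R
from bench import read_state, get_image, job_done
def snap(n,f=None):
    d=get_image(n)
    if f: cv2.imwrite('pics/'+f,cv2.cvtColor(d['color'],cv2.COLOR_RGB2BGR))
    return d
def rot(o):
    o=np.array(o,float); return o if o.shape==(3,3) else R.from_quat(o).as_matrix()
def ray(d,u,v,fish=False):
    K=np.array(d['intrinsics']); x=(u-K[0,2])/K[0,0]; y=(v-K[1,2])/K[1,1]
    if fish:
        r=np.hypot(x,y); s=np.sin(r)/r if r>1e-9 else 1; c=np.array([x*s,y*s,np.cos(r)])
    else: c=np.array([x,y,1.])
    return np.array(d['origin'],float), rot(d['orientation'])@(c/np.linalg.norm(c))
def onz(d,u,v,z,fish=False):
    o,r=ray(d,u,v,fish); return (o+r*(z-o[2])/r[2])
def proj(d,p):
    c=rot(d['orientation']).T@(np.array(p,float)-d['origin']); K=np.array(d['intrinsics']); return (K@(c/c[2]))[:2]
def projf(d,p):
    c=rot(d['orientation']).T@(np.array(p,float)-d['origin']); K=np.array(d['intrinsics'])
    h=np.hypot(c[0],c[1]); t=np.arctan2(h,c[2]); return np.array([K[0,2]+K[0,0]*t*c[0]/h, K[1,2]+K[1,1]*t*c[1]/h])
E
python3 - <<'E'
from h import *
for n in('side','top','wrist'):
    d=snap(n,n+'0.png'); print(n,d['origin'],d['orientation'],d['intrinsics'])
a=[cv2.imread('pics/%s0.png'%n) for n in('side','top','wrist')]
s=read_state(); print(s)
E
```

```text
side [ 145.18579865 -277.24867993 1010.69057744] [ 0.88944786 -0.38592227  0.09903287 -0.22391739] [[393.41221368   0.         324.27060257]
 [  0.         393.41221368 193.31701997]
 [  0.           0.           1.        ]]
top [ 408.75916761   95.24260799 1062.82427588] [ 0.7094229  -0.70214065  0.04652412 -0.03941018] [[421.68422628   0.         314.39734187]
 [  0.         421.68422628 202.0239983 ]
 [  0.           0.           1.        ]]
wrist [243.31919861 579.84276038 373.27821024] [-0.59300524  0.79278602  0.11200554 -0.08538068] [[309.70691629   0.         322.85230418]
 [  0.         309.70691629 200.27063472]
 [  0.           0.           1.        ]]
{'clock': 0.15, 'joints': array([ 1.54359476e+00,  3.85396446e-01,  6.97387708e-03, -3.21531893e-04,
       -1.19400141e+00, -2.58560228e-01]), 'joint_vel': array([-0.00105556, -0.00060655,  0.00538011,  0.00202392, -0.00090876,
        0.00164934]), 'joint_efforts': array([-3.43735110e-04, -3.92679155e+01,  1.88581270e+01,  4.18855950e+00,
       -3.38382735e-03, -1.04008397e-06]), 'position': array([176.07457392, 599.24719379, 230.48078523]), 'ee_rot': array([ 0.42411369, -0.56574192,  0.56651304, -0.42323355]), 'contact_force': array([-0.40328857, -1.33609379, -0.28283721]), 'wrist_torque': array([-0.00425413,  0.00946442, -0.01481652]), 'gripper_width': 85.30152596189882}
```

View pics/top0.png

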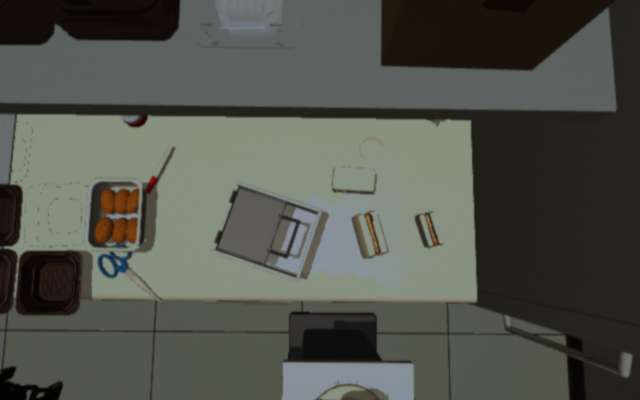

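View pics/side0.png

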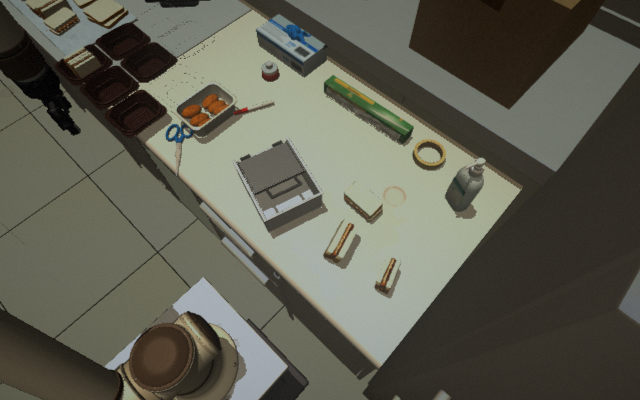

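The top view shows the box at about (271,230) with its bail at (297,238), the big half at (370,234), the flat half at (354,180) and the small half at (429,229). The side view agrees. I'll zoom in on both to measure.

Run:
```python
from h import *
a=cv2.imread('pics/top0.png')[155:290,205:455]; cv2.imwrite('pics/topz.png',cv2.resize(a,None,fx=3.2,fy=3.2,interpolation=cv2.INTER_CUBIC))
a=cv2.imread('pics/side0.png')[130:300,225:415]; cv2.imwrite('pics/sidez.png',cv2.resize(a,None,fx=3.5,fy=3.5,interpolation=cv2.INTER_CUBIC))
d=snap('top')
for (u,v,z) in [(238,183,82),(326,211,82),(305,279,82),(216,251,82),(297,238,103),(429,229,60),(370,234,60),(354,180,49)]: print(u,v,onz(d,u,v,z).round())
```

```text
238 183 [572. 266.  82.]
326 211 [508.  59.  82.]
305 279 [351. 106.  82.]
216 251 [412. 312.  82.]
297 238 [443. 125. 103.]
429 229 [ 470. -188.   60.]
370 234 [456. -47.  60.]
354 180 [588. -10.  49.]
```

View pics/topz.png

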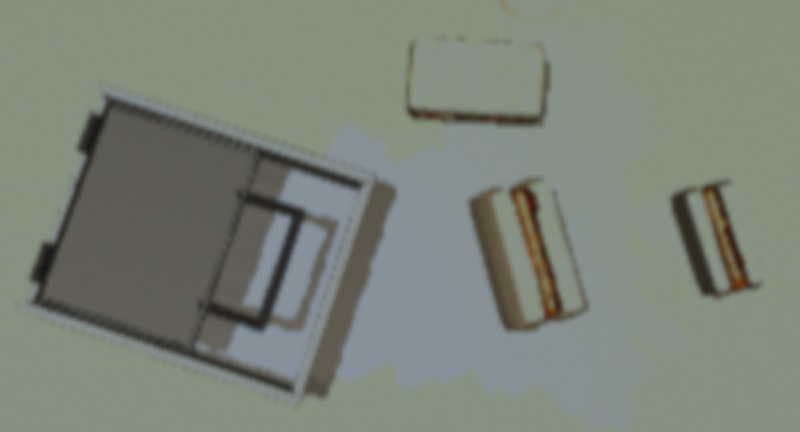

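View pics/sidez.png

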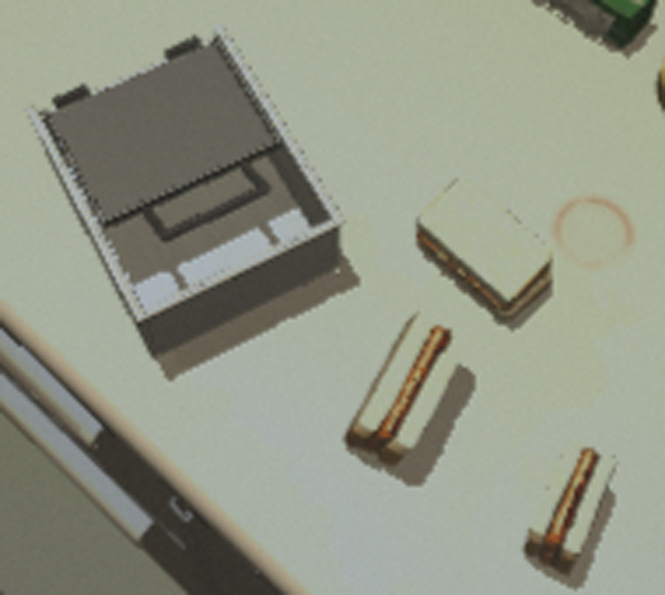

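Run:
```python
from h import *
T=snap('top'); S=snap('side')
tp=lambda x,y:(x/3.2+205,y/3.2+155); sp=lambda x,y:(x/3.5+225,y/3.5+130)
def tri(a,b):
    o1,r1=ray(T,*a);o2,r2=ray(S,*b); M=np.c_[r1,-r2]; k=np.linalg.lstsq(M,o2-o1,rcond=None)[0]
    p,q=o1+k[0]*r1,o2+k[1]*r2; return (p+q)/2,np.linalg.norm(p-q)
def fit(W):
    M=np.array([[85,105],[85,-105],[-85,-105],[-85,105.]]); c=W.mean(0); A=(M.T@(W-c)); th=np.arctan2(A[0,1]-A[1,0],A[0,0]+A[1,1])
    Q=np.array([[np.cos(th),-np.sin(th)],[np.sin(th),np.cos(th)]]); return c,th,np.linalg.norm(M@Q.T+c-W,axis=1).round(1),Q
for d,cs in((T,[tp(*p) for p in[(107,87),(377,178),(298,402),(22,308)]]),(S,[sp(*p) for p in[(222,30),(342,220),(140,322),(35,112)]])):
    W=np.array([onz(d,*p,82)[:2] for p in cs]); c,th,res,Q=fit(W); print('box',c.round(1),np.degrees(th).round(1),res,'bail pred',(c+Q@[0,-64.5]).round(1))
print('bail top',[onz(T,*tp(*p),103).round(1) for p in[(302,208),(262,327)]],'side',[onz(S,*sp(*p),103).round(1) for p in[(268,187),(168,237)]])
print('bail tri',tri(tp(282,268),sp(218,212)))
for n,d,p in(('T',T,[tp(*q) for q in[(710,187),(740,290)]]),('S',S,[sp(*q) for q in[(590,450),(550,545)]])): print('small filling ends',n,[onz(d,*q,60).round(1) for q in p])
s=read_state(); print(s['clock'],'tool axes cols\n',rot(s['ee_rot']).round(3),s['position'])
w=get_image('wrist'); print('cam in tool',rot(s['ee_rot']).T@(np.array(w['origin'])-s['position']))
```

```text
box [460.3 193.4] -18.4 [1.2 1.3 0.9 1.6] bail pred [439.9 132.2]
box [462.2 189.3] -18.1 [2.  3.5 1.5 3. ] bail pred [442.2 127.9]
bail top [array([484.4, 120. , 103. ]), array([400.1, 147. , 103. ])] side [array([485.7, 119.1, 103. ]), array([404.3, 143.3, 103. ])]
bail tri (array([443.17873578, 132.50271359, 102.74262262]), np.float64(3.682664919990688))
small filling ends T [array([ 506.8, -183.9,   60. ]), array([ 430.3, -204.5,   60. ])]
small filling ends S [array([ 505. , -184.7,   60. ]), array([ 431.6, -207.2,   60. ])]
0.3 tool axes cols
 [[-0.282 -0.     0.959]
 [-0.959 -0.001 -0.282]
 [ 0.001 -1.     0.   ]] [176.14687936 599.46143596 230.93687947]
cam in tool [  -0.17637638 -142.94411215   69.99304685]
```

>>> play_rows(
  series=[
    [0.026, 0, 0.028, 0, 0.0033, 0, 0.045],
    [0.026, 0, 0.028, 0, 0.0033, 0, 0.045],
    [0.026, 0, 0.028, 0, 0.0033, 0, 0.045],
    [0.026, 0, 0.028, 0, 0.0033, 0, 0.045],
    [0.026, 0, 0.028, 0, 0.0033, 0, 0.045],
    [0.026, 0, 0.028, 0, 0.0033, 0, 0.045],
    [0.026, 0, 0.028, 0, 0.0033, 0, 0.045],
    [0.026, 0, 0.028, 0, 0.0033, 0, 0.045],
    [0.026, 0, 0.028, 0, 0.0033, 0, 0.045],
    [0.026, 0, 0.028, 0, 0.0033, 0, 0.045],
  ],
)

```text
clock: 1.35
position: [371.0, 260.0, 230.6]
ee_rot: [-0.415, 0.572, -0.571, 0.417]
contact_force: [1.1, 0.6, 0.8]
gripper_width: 45.1
```

>>> play_rows(
  series=[
    [0.025, 0.01, 0.027, 0, 0.004, 0, 0.045],
    [0.025, 0.01, 0.027, 0, 0.004, 0, 0.045],
    [0.025, 0.01, 0.027, 0, 0.004, 0, 0.045],
    [0.022, 0.02, 0.025, 0, 0, 0, 0.045],
    [0, 0.02, 0, 0, 0, 0, 0.045],
    [0, 0, 0, 0, 0, 0, 0.045],
  ],
)

```text
clock: 1.95
position: [446.1, 126.3, 160.8]
ee_rot: [-0.408, 0.576, -0.575, 0.415]
contact_force: [-0.1, 0.2, -0.2]
gripper_width: 45.4
```

```bash
cat > tl.py <<'E'
from h import *
def to(target, s=None):
    s=s or read_state(); Rm=rot(s['ee_rot']); return (Rm.T@(np.array(target,float)-s['position'])).round(1)
E
python3 - <<'E'
from tl import *
s=read_state(); print(s['clock'],s['position'],'yaw of tool z',np.degrees(np.arctan2(rot(s['ee_rot'])[1,2],rot(s['ee_rot'])[0,2])),s['contact_force'])
w=snap('wrist','w1.png')
print([projf(w,p).round() for p in [(484.4,120,103),(402,145,103),(442.5,131.5,103)]])
print('to tcp at bail',to([442.5,131.5,84]))
E
```

```text
1.95 [446.05229922 126.31900503 160.83244383] yaw of tool z -18.90695966389413 [-0.0816488   0.23920473 -0.1952447 ]
[array([314., 162.]), array([319., 277.]), array([318., 224.])]
to tcp at bail [-1.9 78.3 -6.2]
```

View pics/w1.png

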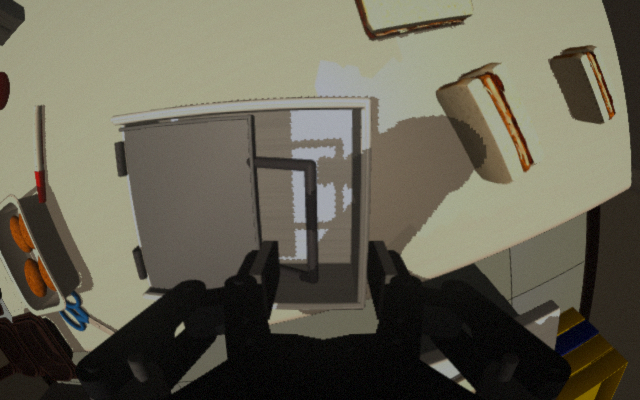

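The wrist view shows the bail bar from (312,162) to (310,280), about 6 px left of where I predicted. That puts it 3 mm further along tool -x. The fingers straddle it, so I'll descend and close.

>>> play_rows(
  series=[
    [-0.002, 0.016, -0.003, 0, 0, 0, 0.045],
    [-0.002, 0.02, -0.003, 0, 0, 0, 0.045],
    [-0.001, 0.02, 0, 0, 0, 0, 0.045],
    [0, 0.014, 0, 0, 0, 0, 0.045],
    [0, 0.008, 0, 0, 0, 0, 0.045],
    [0, 0, 0, 0, 0, 0, 0.0],
    [0, 0, 0, 0, 0, 0, 0.0],
    [0, 0, 0, 0, 0, 0, 0.0],
    [0, 0, 0, 0, 0, 0, 0.0],
  ],
)

```text
clock: 2.9
position: [446.8, 135.3, 92.3]
ee_rot: [0.409, -0.569, 0.575, -0.421]
contact_force: [-2.1, 9.9, -2.4]
gripper_width: 5.6
```

>>> play_rows(
  series=[
    [0, 0, 0, 0, 0, 0, 0.0],
    [0, 0, 0, 0, 0, 0, 0.0],
  ],
)

```text
clock: 3.1
position: [446.8, 135.7, 93.6]
ee_rot: [0.409, -0.569, 0.575, -0.422]
contact_force: [0.1, 0.2, -0.5]
gripper_width: 5.4
```

Run:
```python
from tl import *
s=read_state(); print(s['clock'],s['position'],s['gripper_width'],s['contact_force'],s['wrist_torque'])
w=snap('wrist','w2.png'); a=cv2.imread('pics/w2.png')[120:400,150:500]; cv2.imwrite('pics/w2z.png',cv2.resize(a,None,fx=2,fy=2))
```

```text
3.1 [446.77343126 135.70929768  93.56795319] 5.430423610857043 [ 0.06387741  0.23434954 -0.46956207] [-0.29798674  0.18143464  0.10724518]
```

View pics/w2z.png

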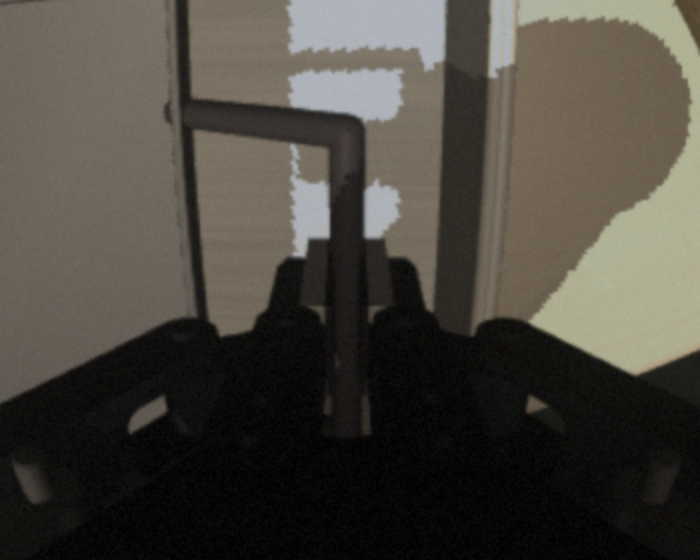

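The bar is between the pads but about 10 mm too close to the tips: z is 93.6 where I wanted 84. I'll reopen slightly, go down and pinch again.

>>> play_rows(
  series=[
    [0, 0, 0, 0, 0, 0, 0.025],
    [0, 0, 0, 0, 0, 0, 0.025],
    [0, 0.006, 0, 0, 0, 0, 0.025],
    [0, 0.005, 0, 0, 0, 0, 0.025],
    [0, 0.002, 0, 0, 0, 0, 0.0],
    [0, 0, 0, 0, 0, 0, 0.0],
    [0, 0, 0, 0, 0, 0, 0.0],
    [0, 0, 0, 0, 0, 0, 0.0],
  ],
)

```text
clock: 3.95
position: [447.8, 135.0, 81.0]
ee_rot: [0.41, -0.568, 0.576, -0.422]
contact_force: [-2.2, 1.8, 2.5]
gripper_width: 5.9
```

Run:
```python
import numpy as np
ph=np.radians(171.2-np.arange(0,101,5.)); y=169*np.cos(ph); z=169*np.sin(ph)
print(np.c_[np.arange(5,101,5),-np.diff(y),-np.diff(z),y[1:]+167,z[1:]-26].round(1).tolist())
```

```text
[[5.0, -2.9, -14.5, 2.9, 14.3], [10.0, -4.1, -14.2, 7.0, 28.5], [15.0, -5.4, -13.7, 12.4, 42.2], [20.0, -6.5, -13.2, 18.9, 55.4], [25.0, -7.7, -12.6, 26.6, 68.0], [30.0, -8.7, -11.9, 35.3, 79.9], [35.0, -9.7, -11.1, 45.0, 91.0], [40.0, -10.7, -10.2, 55.7, 101.2], [45.0, -11.5, -9.2, 67.2, 110.4], [50.0, -12.3, -8.2, 79.5, 118.6], [55.0, -12.9, -7.1, 92.4, 125.6], [60.0, -13.5, -5.9, 105.9, 131.6], [65.0, -14.0, -4.7, 119.9, 136.3], [70.0, -14.3, -3.5, 134.2, 139.8], [75.0, -14.6, -2.2, 148.7, 142.0], [80.0, -14.7, -1.0, 163.5, 143.0], [85.0, -14.7, 0.3, 178.2, 142.6], [90.0, -14.7, 1.6, 192.9, 141.0], [95.0, -14.5, 2.9, 207.3, 138.1], [100.0, -14.2, 4.1, 221.5, 134.0]]
```

>>> play_rows(
  series=[
    [-0.002, -0.012, 0, 0, 0, 0, 0],
    [-0.004, -0.014, 0, 0, 0, 0, 0],
    [-0.005, -0.014, 0, 0, 0, 0, 0],
    [-0.0065, -0.013, 0, 0, 0, 0, 0],
    [-0.0075, -0.0125, 0, 0, 0, 0, 0],
  ],
)

```text
clock: 4.45
position: [454.9, 157.0, 145.3]
ee_rot: [0.412, -0.567, 0.577, -0.42]
contact_force: [1.5, -3.1, -0.1]
gripper_width: 5.5
```

```bash
cat > arc.py <<'E'
from tl import *
s=read_state(); p0=np.array([447.8,135.0,81.0]); d=s['position']-p0; by=np.array([.314,.949,0])
y=-167+d@by; z=26+d[2]; th=171.2-np.degrees(np.arctan2(z,y)); Rm=rot(s['ee_rot'])
print(s['clock'],'theta',th,'r',np.hypot(y,z),'alongx',d@[.949,-.314,0],'w',s['gripper_width'],'F',s['contact_force'].round(1),'x,y axes',Rm[:,0].round(3),Rm[:,1].round(3))
E
python3 arc.py
```

```text
4.45 theta 23.305907112913275 r 169.83669750028594 alongx -0.2095591321071959 w 5.491061731340294 F [ 1.5 -3.1 -0.1] x,y axes [-0.308 -0.951 -0.   ] [ 0.018 -0.005 -1.   ]
```

>>> play_rows(
  series=[
    [-0.0085, -0.012, 0, 0, 0, 0, 0],
    [-0.0095, -0.0115, 0, 0, 0, 0, 0],
    [-0.0105, -0.0105, 0, 0, 0, 0, 0],
    [-0.0115, -0.0095, 0, 0, 0, 0, 0],
    [-0.012, -0.0085, 0, 0, 0, 0, 0],
    [-0.013, -0.0075, 0, 0, 0, 0, 0],
    [-0.0135, -0.006, 0, 0, 0, 0, 0],
    [-0.014, -0.005, 0, 0, 0, 0, 0],
  ],
)

```text
clock: 5.25
position: [481.3, 237.4, 216.9]
ee_rot: [0.42, -0.561, 0.583, -0.411]
contact_force: [-0.3, -3.6, 3.3]
gripper_width: 5.6
```

```bash
python3 arc.py
```

```text
5.25 theta 61.09201629626412 r 172.407097041858 alongx -0.41358682259084034 w 5.589576273464749 F [-0.3 -3.6  3.3] x,y axes [-0.309 -0.951  0.027] [ 0.008 -0.031 -0.999]
```

>>> play_rows(
  series=[
    [-0.014, -0.0035, 0, 0, 0, 0, 0],
    [-0.0145, -0.002, 0, 0, 0, 0, 0],
    [-0.0145, -0.001, 0, 0, 0, 0, 0],
    [-0.0145, 0.0005, 0, 0, 0, 0, 0],
    [-0.0145, 0.002, 0, 0, 0, 0, 0],
    [-0.0145, 0.003, 0, 0, 0, 0, 0],
  ],
)

```text
clock: 5.85
position: [508.0, 318.6, 224.4]
ee_rot: [0.422, -0.558, 0.585, -0.41]
contact_force: [-1.6, 0.5, 5.3]
gripper_width: 5.7
```

```bash
python3 arc.py
```

```text
5.85 theta 89.96540202377207 r 171.37508805076848 alongx -0.4837748436779279 w 5.700070745162604 F [-1.6  0.5  5.3] x,y axes [-0.307 -0.951  0.036] [ 0.01  -0.041 -0.999]
```

>>> play_rows(
  series=[
    [-0.0135, 0.002, 0, 0, 0, 0, 0],
    [-0.008, 0.002, 0, 0, 0, 0, 0],
    [-0.004, 0.0015, 0, 0, 0, 0, 0],
    [0, 0, 0, 0, 0, 0, 0],
  ],
)

```text
clock: 6.25
position: [516.8, 345.4, 217.9]
ee_rot: [0.422, -0.557, 0.586, -0.411]
contact_force: [-0.7, -1.8, 5.8]
gripper_width: 5.4
```

```bash
python3 arc.py
```

```text
6.25 theta 99.65556861230284 r 171.75211390071826 alongx -0.5736632356490361 w 5.4118554975967665 F [-0.7 -1.8  5.8] x,y axes [-0.306 -0.951  0.037] [ 0.01  -0.043 -0.999]
```

>>> play_rows(
  series=[
    [0, 0, 0, 0, 0, 0, 0.03],
    [0, 0, 0, 0, 0, 0, 0.04],
    [0, 0, 0, 0, 0, 0, 0.045],
    [0, -0.015, 0, 0, 0, 0, 0.045],
    [0, -0.03, 0, 0, 0, 0, 0.045],
    [0.02, -0.03, -0.005, -0.02, 0, 0.045, 0.045],
    [0.03, -0.01, -0.008, 0, 0, 0, 0.06],
    [0.03, 0, -0.008, 0, 0, 0, 0.06],
  ],
)

```text
clock: 7.05
position: [470.7, 278.1, 298.0]
ee_rot: [-0.417, 0.573, -0.57, 0.416]
contact_force: [-0.5, -0.3, -0.3]
gripper_width: 59.8
```

Run:
```python
from tl import *
s=read_state();Rm=rot(s['ee_rot']); print(s['clock'],s['position'],Rm.round(3).tolist(),s['contact_force'])
T=snap('top','top2.png'); a=cv2.imread('pics/top2.png')[110:300,190:460]; cv2.imwrite('pics/top2z.png',cv2.resize(a,None,fx=2.8,fy=2.8,interpolation=cv2.INTER_CUBIC))
```

```text
7.05 [470.66775655 278.05213063 298.02009488] [[-0.306, -0.004, 0.952], [-0.952, 0.002, -0.306], [-0.001, -1.0, -0.005]] [-0.52985715 -0.27481879 -0.29794058]
```

View pics/top2z.png

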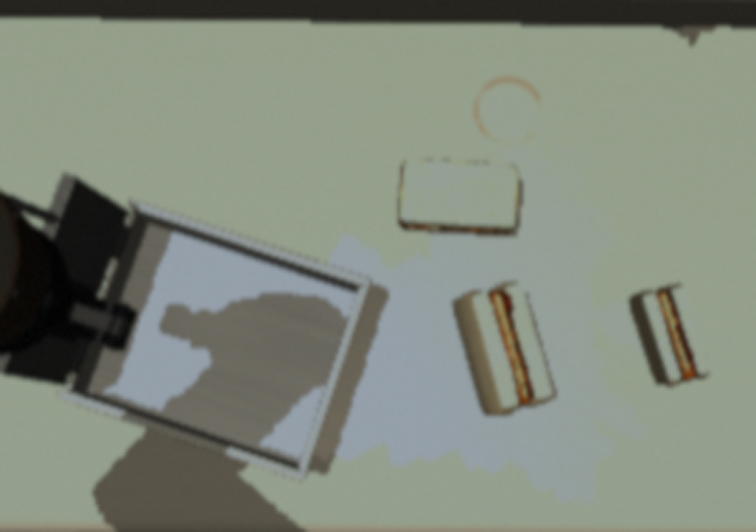

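The flap stays open and all three halves are undisturbed: flat at crop (460,197), big at (505,350), small at (670,335). Next I'll move over the small half, yawing +34° on the way.

>>> play_rows(
  series=[
    [0.038, 0, 0.011, 0, -0.06, 0, 0.08],
    [0.038, 0, 0.01, 0, -0.06, 0, 0.08],
    [0.039, 0, 0.007, 0, -0.06, 0, 0.08],
    [0.04, 0, 0.005, 0, -0.06, 0, 0.08],
    [0.04, 0, 0.002, 0, -0.06, 0, 0.08],
    [0.04, 0, 0, 0, -0.06, 0, 0.08],
    [0.04, 0, -0.002, 0, -0.06, 0, 0.08],
    [0.04, 0, -0.005, 0, -0.06, 0, 0.08],
    [0.038, 0.01, -0.008, 0, -0.06, 0, 0.08],
    [0.038, 0.01, -0.01, 0, -0.05, 0, 0.08],
  ],
)

```text
clock: 8.1
position: [462.7, -135.8, 276.2]
ee_rot: [-0.57, 0.419, -0.416, 0.571]
contact_force: [1.0, 1.0, -0.1]
gripper_width: 79.7
```

Run:
```python
from tl import *
s=read_state();Rm=rot(s['ee_rot']); print(s['clock'],s['joints'].round(2),Rm.round(3).tolist(),to([468.5,-195,210]))
```

```text
8.1 [ 0.05  0.11 -0.25 -0.   -1.22  1.83] [[0.303, -0.002, 0.953], [-0.953, 0.004, 0.303], [-0.005, -1.0, -0.001]] [ 58.5  66.  -12.4]
```

>>> play_rows(
  series=[
    [0.02, 0.02, -0.004, 0, 0, 0, 0.08],
    [0.02, 0.02, -0.004, 0, 0, 0, 0.08],
    [0.015, 0.015, -0.004, 0, 0, 0, 0.08],
    [0, 0.005, 0, 0, 0, 0, 0.08],
    [0, 0, 0, 0, 0, 0, 0.08],
  ],
)

```text
clock: 8.6
position: [465.3, -198.5, 210.9]
ee_rot: [-0.568, 0.423, -0.417, 0.569]
contact_force: [0.5, -0.1, 0.1]
gripper_width: 79.7
```

Run:
```python
from tl import *
s=read_state();Rm=rot(s['ee_rot']); print(s['clock'],s['position'],Rm.round(3).tolist())
w=snap('wrist','w3.png')
print('pred fill ends',[projf(w,p).round() for p in [(506,-184.3,60),(431,-206,60)]])
```

```text
8.6 [ 465.32167507 -198.50246752  210.91911481] [[0.294, -0.006, 0.956], [-0.956, 0.006, 0.294], [-0.007, -1.0, -0.004]]
pred fill ends [array([323., 141.]), array([322., 219.])]
```

View pics/w3.png

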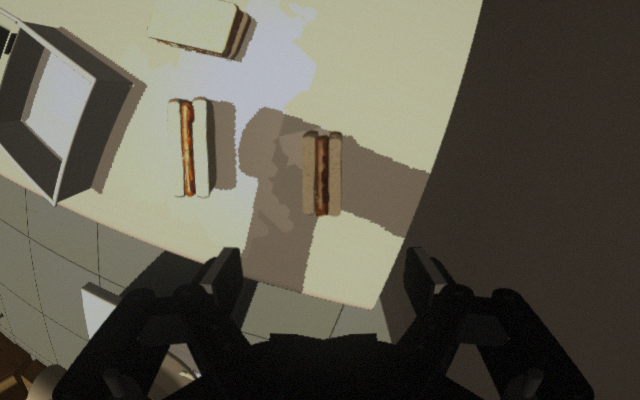

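The small half sits upright in the wrist view at u 303–342, v 133–216, so its yaw matches the tool.

Run:
```python
from tl import *
w=get_image('wrist')
P={k:onz(w,*k,60,True).round(1) for k in [(304,136),(341,135),(304,214),(341,214)]}; print(P)
V=list(P.values()); c=np.mean(V,0); print('c',c,'thick',np.linalg.norm(V[0]-V[1]),np.linalg.norm(V[2]-V[3]),'long',np.linalg.norm(V[0]-V[2]), 'yaw',np.degrees(np.arctan2(*((V[0]+V[1]-V[2]-V[3])[[1,0]]))))
print(to([c[0],c[1],20]))
```

```text
{(304, 136): array([ 505.3, -165.8,   60. ]), (341, 135): array([ 516.5, -199. ,   60. ]), (304, 214): array([ 430.6, -187.7,   60. ]), (341, 214): array([ 441.6, -223.2,   60. ])}
c [ 473.5   -193.925   60.   ] thick 35.038264797218474 37.16517186829626 long 77.84407491903283 yaw 17.126947548091756
[ -0.6 192.1   8.8]
```

>>> play_rows(
  series=[
    [0, 0.025, 0.003, 0, 0, 0, 0.08],
    [0, 0.035, 0.003, 0, 0, 0, 0.08],
    [0, 0.035, 0, 0, 0, 0, 0.08],
    [0, 0.035, 0, 0, 0, 0, 0.08],
    [0, 0.025, 0, 0, 0, 0, 0.08],
    [0, 0.018, 0, 0, 0, 0, 0.08],
    [0, 0.01, 0, 0, 0, 0, 0.08],
    [0, 0.003, 0, 0, 0, 0, 0.08],
  ],
)

```text
clock: 9.5
position: [484.3, -190.7, 31.2]
ee_rot: [-0.567, 0.41, -0.423, 0.577]
contact_force: [-0.6, 0.1, 0.6]
gripper_width: 79.7
```

Run:
```python
from tl import *
s=read_state(); print(s['clock'],rot(s['ee_rot']).round(3).tolist(),to([471,-194.5,15]),s['contact_force'])
```

```text
9.5 [[0.307, 0.024, 0.951], [-0.952, 0.001, 0.307], [0.006, -1.0, 0.023]] [ -0.6  15.9 -14.2] [-0.56804725  0.1037397   0.55568568]
```

>>> play_rows(
  series=[
    [0, 0.005, -0.007, -0.012, 0, 0, 0.08],
    [0, 0.006, -0.006, -0.012, 0, 0, 0.08],
    [0, 0.004, -0.002, 0, 0, 0, 0.08],
    [0, 0, 0, 0, 0, 0, 0.08],
  ],
)

```text
clock: 9.9
position: [471.5, -195.4, 17.9]
ee_rot: [0.573, -0.413, 0.419, -0.571]
contact_force: [0.7, 0.1, 0.5]
gripper_width: 79.9
```

Run:
```python
from tl import *
s=read_state(); print(s['clock'],rot(s['ee_rot']).round(3).tolist(),to([471,-194.5,15]),s['contact_force'])
```

```text
9.9 [[0.309, 0.005, 0.951], [-0.951, -0.008, 0.309], [0.009, -1.0, 0.002]] [-1.   2.8 -0.2] [0.743131   0.12920695 0.50701102]
```

>>> play_rows(
  series=[
    [0, 0, 0, 0, 0, 0, 0.03],
    [0, 0, 0, 0, 0, 0, 0.02],
    [0, 0, 0, 0, 0, 0, 0.0],
    [0, 0, 0, 0, 0, 0, 0.0],
    [0, 0, 0, 0, 0, 0, 0.0],
    [0, 0, 0, 0, 0, 0, 0.0],
  ],
)

```text
clock: 10.5
position: [472.4, -195.7, 19.1]
ee_rot: [0.573, -0.412, 0.42, -0.571]
contact_force: [-0.3, 0.5, -1.3]
gripper_width: 39.4
```

Gripped at 39.4 mm (expected 40). Lifting.

>>> play_rows(
  series=[
    [0, -0.01, 0, 0, 0, 0, 0.0],
    [0, -0.02, 0, 0, 0, 0, 0.0],
    [0, -0.03, 0, 0, 0, 0, 0.0],
    [0, -0.035, 0, 0, 0, 0, 0.0],
    [0, -0.035, 0, 0, 0, 0, 0.0],
    [0, -0.035, 0, 0, 0, 0, 0.0],
    [0, -0.025, 0, 0, 0, 0, 0.0],
    [0, -0.015, 0, 0, 0, 0, 0.0],
  ],
)

```text
clock: 11.3
position: [467.8, -193.7, 233.2]
ee_rot: [0.574, -0.414, 0.418, -0.57]
contact_force: [1.0, 0.3, -1.7]
gripper_width: 39.1
```

Run:
```python
from tl import *
s=read_state(); print(s['clock'],s['position'],s['gripper_width'],rot(s['ee_rot']).round(3).tolist(),s['contact_force'])
```

```text
11.3 [ 467.75020302 -193.70970741  233.20242687] 39.11788422545467 [[0.308, 0.0, 0.951], [-0.951, -0.007, 0.308], [0.007, -1.0, -0.002]] [ 1.00373275  0.28953645 -1.71128236]
```

>>> play_rows(
  series=[
    [-0.02, 0, 0.006, 0, 0.04, 0, 0],
    [-0.03, 0, 0.008, 0, 0.065, 0, 0],
    [-0.035, 0, 0.007, 0, 0.065, 0, 0],
    [-0.035, 0, 0.005, 0, 0.065, 0, 0],
    [-0.035, 0, 0.003, 0, 0.065, 0, 0],
    [-0.035, 0, 0, 0, 0.065, 0, 0],
    [-0.035, 0, -0.003, 0, 0.065, 0, 0],
    [-0.035, 0, -0.005, 0, 0.065, 0, 0],
    [-0.035, 0, -0.008, 0, 0.065, 0, 0],
    [-0.035, 0, -0.009, 0, 0.06, 0, 0],
  ],
)

```text
clock: 12.3
position: [464.7, 149.6, 241.4]
ee_rot: [0.405, -0.573, 0.582, -0.411]
contact_force: [0.8, -0.6, -0.9]
gripper_width: 39.4
```

Run:
```python
from tl import *
s=read_state(); Rm=rot(s['ee_rot']);print(s['clock'],s['gripper_width'],Rm.round(3).tolist(),to([461,191.5,233]),'yaw',np.degrees(np.arctan2(Rm[1,2],Rm[0,2])),s['contact_force'])
```

```text
12.3 39.357296496512504 [[-0.334, 0.014, 0.942], [-0.942, -0.005, -0.334], [0.0, -1.0, 0.015]] [-38.3   8.1 -17.6] yaw -19.52753512647055 [ 0.76726415 -0.63330437 -0.90634992]
```

>>> play_rows(
  series=[
    [-0.02, 0.005, -0.009, -0.007, -0.01, 0, 0],
    [-0.013, 0.015, -0.006, -0.007, -0.01, 0, 0],
    [-0.005, 0.02, -0.002, 0, 0, 0, 0],
    [0, 0.02, 0, 0, 0, 0, 0],
    [0, 0, 0, 0, 0, 0, 0],
    [0, 0, 0, 0, 0, 0, 0],
  ],
)

```text
clock: 12.9
position: [459.4, 195.8, 179.4]
ee_rot: [-0.415, 0.572, -0.572, 0.416]
contact_force: [-0.2, 0.3, -0.6]
gripper_width: 39.7
```

Run:
```python
from tl import *
s=read_state(); Rm=rot(s['ee_rot']);print(s['clock'],s['gripper_width'],Rm.round(3).tolist(),to([461,191.5,110]),'yaw',np.degrees(np.arctan2(Rm[1,2],Rm[0,2])),s['contact_force'])
snap('wrist','w4.png')
```

```text
12.9 39.706264838978505 [[-0.31, 0.0, 0.951], [-0.951, 0.0, -0.31], [-0.001, -1.0, 0.0]] [ 3.6 69.4  2.9] yaw -18.02959403005302 [-0.21580423  0.28673967 -0.58694998]
```

View pics/w4.png

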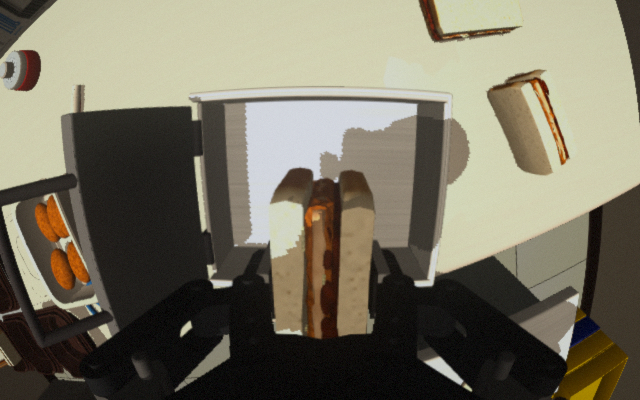

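The sandwich is held upright at (322,250), centred between the box walls (u 203 and 445), with the open flap to the left. Lowering.

>>> play_rows(
  series=[
    [0.002, 0.015, 0.001, 0, 0, 0, 0],
    [0.002, 0.025, 0, 0, 0, 0, 0],
    [0, 0.025, 0, 0, 0, 0, 0],
    [0, 0.025, 0, 0, 0, 0, 0],
    [0, 0.015, 0, 0, 0, 0, 0],
    [0, 0.008, 0, 0, 0, 0, 0],
    [0, 0, 0, 0, 0, 0, 0],
  ],
)

```text
clock: 13.65
position: [465.4, 193.0, 71.3]
ee_rot: [-0.408, 0.573, -0.573, 0.421]
contact_force: [-0.1, 0.2, -1.0]
gripper_width: 39.6
```

Run:
```python
from tl import *
s=read_state(); Rm=rot(s['ee_rot']);print(s['clock'],s['gripper_width'],Rm.round(3).tolist(),to([461,191.5,24]),s['contact_force'])
```

```text
13.65 39.64161832417055 [[-0.312, 0.015, 0.95], [-0.95, 0.011, -0.312], [-0.015, -1.0, 0.011]] [ 3.5 47.2 -4.2] [-0.11239438  0.23154417 -1.0236191 ]
```

>>> play_rows(
  series=[
    [0.002, 0.01, -0.002, -0.006, 0, -0.008, 0],
    [0.001, 0.012, -0.002, -0.006, 0, -0.008, 0],
    [0, 0.009, 0, 0, 0, 0, 0],
    [0, 0.006, 0, 0, 0, 0, 0],
    [0, 0.004, 0, 0, 0, 0, 0],
    [0, 0, 0, 0, 0, 0, 0],
  ],
)

```text
clock: 14.25
position: [462.7, 192.9, 29.6]
ee_rot: [-0.414, 0.573, -0.572, 0.416]
contact_force: [0.3, -0.3, -1.8]
gripper_width: 39.7
```

Run:
```python
from tl import *
s=read_state(); Rm=rot(s['ee_rot']);print(s['clock'],s['gripper_width'],Rm.round(3).tolist(),to([461,191.5,24]),s['contact_force'])
```

```text
14.25 39.72249941982904 [[-0.312, 0.002, 0.95], [-0.95, 0.002, -0.312], [-0.003, -1.0, 0.001]] [ 1.8  5.6 -1.2] [ 0.2633428  -0.32772877 -1.84036131]
```

5.6 mm to go, so I'll feel for the floor slowly.

>>> play_rows(
  series=[
    [0, 0.003, 0, 0, 0, 0, 0],
    [0, 0.002, 0, 0, 0, 0, 0],
    [0, 0.001, 0, 0, 0, 0, 0],
    [0, 0, 0, 0, 0, 0, 0],
  ],
)

```text
clock: 14.65
position: [463.3, 193.4, 24.3]
ee_rot: [-0.413, 0.573, -0.572, 0.417]
contact_force: [-1.0, -0.7, -1.0]
gripper_width: 39.5
```

>>> play_rows(
  series=[
    [0, 0.001, 0, 0, 0, 0, 0],
    [0, 0.001, 0, 0, 0, 0, 0],
    [0, 0, 0, 0, 0, 0, 0],
  ],
)

```text
clock: 14.95
position: [463.5, 193.7, 24.4]
ee_rot: [-0.413, 0.572, -0.572, 0.417]
contact_force: [1.0, -0.3, -1.0]
gripper_width: 39.3
```

>>> play_rows(
  series=[
    [0, 0.002, 0, 0, 0, 0, 0],
    [0, 0.002, 0, 0, 0, 0, 0],
  ],
)

```text
clock: 15.15
position: [463.8, 194.0, 23.9]
ee_rot: [0.414, -0.572, 0.572, -0.417]
contact_force: [-7.7, -0.7, 21.9]
gripper_width: 39.4
```

That's firm floor contact (22 N upward at z 23.9, predicted 24.1). I'll release gently and retreat straight up.

>>> play_rows(
  series=[
    [0, 0, 0, 0, 0, 0, 0],
    [0, 0, 0, 0, 0, 0, 0.05],
    [0, 0, 0, 0, 0, 0, 0.06],
    [0, 0, 0, 0, 0, 0, 0.065],
    [0, 0, 0, 0, 0, 0, 0.065],
    [0, -0.01, 0, 0, 0, 0, 0.065],
    [0, -0.02, 0, 0, 0, 0, 0.065],
    [0, -0.02, 0, 0, 0, 0, 0.065],
  ],
)

```text
clock: 15.95
position: [462.4, 192.7, 73.5]
ee_rot: [0.416, -0.572, 0.573, -0.415]
contact_force: [0.0, -0.1, -0.0]
gripper_width: 64.8
```

Run:
```python
from tl import *
s=read_state(); Rm=rot(s['ee_rot']);print(s['clock'],s['position'],s['gripper_width'],Rm.round(3).tolist(),s['contact_force'])
```

```text
15.95 [462.42282027 192.74410501  73.51139064] 64.80934511220826 [[-0.31, 0.001, 0.951], [-0.951, -0.001, -0.31], [0.001, -1.0, 0.001]] [ 0.04775098 -0.11117493 -0.03785005]
```

>>> play_rows(
  series=[
    [0, -0.03, 0, 0, 0, 0, 0.065],
    [0, -0.035, 0, 0, 0, 0, 0.065],
    [0, -0.035, 0, 0, 0, 0, 0.065],
    [0, -0.035, 0, 0, 0, 0, 0.065],
    [0.02, -0.025, -0.01, 0, 0, 0, 0.065],
    [0.035, -0.01, -0.015, 0, 0, 0, 0.065],
    [0.035, 0, -0.015, 0, 0, 0, 0.065],
    [0.025, 0, -0.015, 0, 0, 0, 0.065],
    [0, 0, 0, 0, 0, 0, 0.065],
  ],
)

```text
clock: 16.85
position: [372.2, 97.5, 259.1]
ee_rot: [0.411, -0.571, 0.573, -0.42]
contact_force: [-0.6, -0.5, 0.4]
gripper_width: 64.9
```

Run:
```python
from tl import *
s=read_state(); print(s['clock'],s['position'],s['contact_force'],s['joint_vel'].round(3))
snap('side','s5.png'); snap('wrist','w5.png')
a=cv2.resize(cv2.imread('pics/s5.png')[110:300,215:415],None,fx=2,fy=2,interpolation=cv2.INTER_CUBIC); b=cv2.imread('pics/w5.png')[0:380,0:400]
cv2.imwrite('pics/f5.png',np.hstack([a,b]))
```

```text
16.85 [372.18021134  97.45641974 259.13299716] [-0.61400973 -0.45090854  0.39863119] [-0.002  0.012  0.043  0.016  0.022  0.   ]
```

View pics/f5.png

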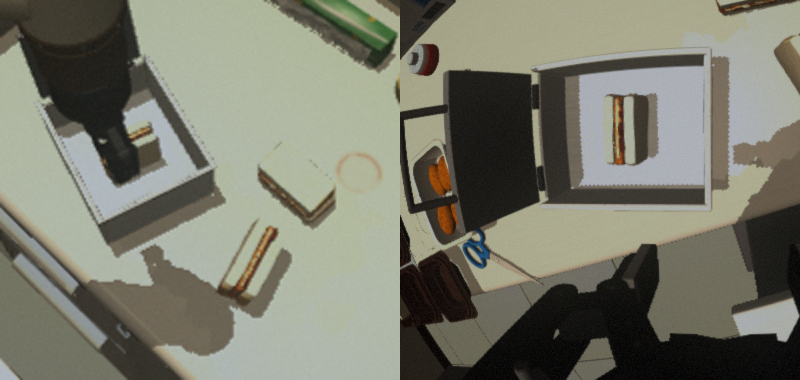

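The small half stands upright at (628,130) near the middle of the box floor. The flap is open at (490,140), and the other two halves are where they were. The robot is clear, so I'm handing in.

```bash
python3 -c "
from bench import job_done; print(job_done())"
```

```text
the job is handed in; nothing more can be done
None
```

The small sandwich half is standing upright on the floor of the lower tier. The flap is open, and I handed the job in at about 17 s of the 54 s allowed.

- **Flap:** I pinched the bail and swung the flap to about 1.74 rad, where it stayed back when let go. The first pinch held the bar too near the fingertips, so I reopened, went 10 mm lower and pinched again before lifting.
- **Sandwich:** I gripped the small half across its bread faces (39.4 mm against the 40 mm given) and lowered it near the middle of the box. I let go only after it touched the floor at 22 N, with the tool at 23.9 mm against the 24.1 mm I expected.
- **Last checks:** The final side and wrist views show it upright, the flap open and the big and flat halves where they were. The gripper is clear, with no contact force beyond sensor noise.
- **Readings that disagreed:**
  - The gripper read about 5.5 mm on the 8 mm bail bar.
  - The small half measured about 36 by 78 mm in the wrist view, against the 40 by 86 mm given.
  - Neither affected the result.

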